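Refit the dial knob of a desk pencil sharpener

TASK

The orange knob has come off the pencil sharpener's point dial. Put it back on the bare brass D-shaped spindle, lining up the flats by feel, press it fully home until it snaps, and leave the dial turned clockwise (seen from above) to its stop, with the knob's white pointer at the red mark. Feel gently: pushing hard on a knob that is not lined up breaks the spindle. Leave the jars, the eraser and the tape roll where they are.

Things in the scene. Friction and masses are not known exactly. Their poses are not given: they have to be found in the camera images.
- knob: Loose dial knob, about 45 g, upright on its round black skirt (44 mm across, 7 mm tall), with an orange grip bar: 44 mm long (along x), 24 mm wide (along y), top 30 mm above the underside. Pinch the bar across its width from above, fingertips just over the skirt. Origin: centre of the underside, on the bore's axis; z up, +x the way the white pointer points.
- bore_end (a point): Inner end of the knob's blind D-shaped bore, on its axis, 24 mm above the knob's underside, where the bore opens. The bore is 13.4 mm across; its flat is 2.7 mm from the axis on the pointer (+x) side. So the knob goes on only with its pointer above the spindle's flat, within about 0.12 rad either way. Axes as the knob's.
- knob_pointer (a point): Outer end of the white pointer line on the top of the knob's bar, 22 mm out from the axis along the knob's +x, 30 mm above its underside. Axes as the knob's.
- dial_plate: White disc, 72 mm across, on the sharpener's top. Origin: on the spindle's axis at the seat, where the underside of a fully home knob rests: 91 mm above the desk, 3 mm above the disc; z up; +x points to the red mark. A knob lined up sinks freely to about 10 mm above the seat, where sprung clips resist with some 6 N till about 4 mm; then it snaps down.
- spindle_tip (a point): Top of the brass spindle, 22 mm above the seat. The spindle is 12 mm thick with a flat 2 mm from its axis; its round side is chamfered 1.3 mm over the top 2 mm. A knob not lined up rests on the tip, underside 20 to 22 mm above the seat; over 40 N there breaks it, so touch it slowly. The flat's direction is not measured: see it from above or feel for it. Axes as the dial plate's.
- red_mark (a point): Red dot on the white disc, 30 mm from the spindle's axis: the clockwise stop (from above), where the flat faces the mark. The spindle turns stiffly (0.08 N m) from it to 2.8 rad anticlockwise, along the black ticks. It starts 0.4 to 2.5 rad anticlockwise of the mark, unknown where. Axes as the dial plate's.
- sharpener: The fixed pencil sharpener, grey box 150 mm (x) by 110 mm (y) by 85 mm tall. Origin: centre of its underside; the dial plate's axis rises from it; the front with the pencil hole faces -x.
- pencil_jar: Glass jar of coloured pencils, 74 mm diameter, 195 mm tall in all. Origin: centre of its underside. Leave alone.
- marker_jar: Glass jar of markers, 74 mm diameter, 140 mm tall in all. Origin: centre of its underside. Leave alone.
- eraser: White eraser in a blue sleeve, 58 x 23 x 12 mm, lying flat. Origin: centre of its underside. Leave alone.
- tape: Green roll of tape lying flat, 68 mm diameter, 18 mm tall. Origin: centre of its underside. Leave alone.
Not all that is in view belongs to the job. Leave any purple or turquoise look-alike of the sharpener alone.

How it is judged:
By the outcome, as a careful person would: the job done as asked, in the order asked, and still so for the second after the job is handed in, with the robot touching nothing.
It also fails if it takes over 72 s, if anything falls off the work surface, if the arm or the gripper's body presses on something with over 40 N, if the wrist force passes 120 N, or if a joint passes its speed limit or range.

ROBOT

A 6-joint arm with a two-finger parallel gripper is mounted at the origin on the work surface. World frame = base frame: x ahead of the robot, y to its left, z up, the work surface at z = 0. Lengths are in m, angles in degrees, forces in N, time in s.
With the tool pointing down it reaches from about 0.4 to 0.825 m from the base axis. Payload 7 kg.
Tool frame: the origin (TCP) lies at the very end of the fingers, on their centre line; the grasp point (between the pads) lies 19 mm behind it; z points along the fingers, y is the line along which they close (so a half turn about z gives the same grasp; the last joint's range is limited). The gripper opens to 88 mm and grips with 3 to 60 N. Pads are 19 mm wide; open, the fingers measure 130 mm over their backs; the gripper's body (78 mm by 193 mm) begins 47 mm behind the grasp point.
Start: joints at [-47.263, 20.546, 0.682, 0, -70.136, -16.507], TCP at [0.298, -0.605, 0.227] pointing down, gripper open.
Joint ranges: [-176.03, 176.03], [-82.01, 121.73], [-58.28, 71.71], [-173.87, 95.51], [-174.79, -0.11], [-173.66, 173.66]. Speed limits (degrees/s): [136.94, 136.94, 172.46, 180, 180, 180].

INTERFACE

Orientations are given as [roll, pitch, yaw] about the fixed x, y, z axes, in that order (R = Rz(yaw) Ry(pitch) Rx(roll)).
In Python, from plant import r gives the robot as it stands. The module is installed in compiled form; this text tells all that it offers.
- The arm moves only by the tool jog_arm, never from a script. Its arguments are lists of equal length, an entry for each row: "travel": the shift along the tool's x, y, z each as a share of 50 cm, from -1 to 1, a list of three; "dr": the turn, a rotation vector about the tool's x, y, z each as a share of 360 degrees, from -1 to 1, a list of three; "claw": the opening, from 0 (shut) to 1 (fully open). A call has exactly 10 rows; each row is the pose to reach, as a shift and turn from the pose commanded when the call began, along the tool's axes at that moment, turning the shorter way round; what a row does not reach only later rows make up. A row lasts 1/8 s, in which the tool goes at most 62.5 mm and 10.7 degrees, less where a joint would pass 70% of its speed; a pose out of reach is approached as far as the arm can. A call with a number of a shift or a turn outside -1 to 1 is refused whole. A call with a gripper value outside its range is refused whole. The fingers move at their own pace and stop on an object; "newtons" is the grip in N (left out, the last holds). Time passes only in rows, so rows that repeat a pose let the fingers close, or fill a call up. It gives the time, the measured TCP pose, the force, the opening and the grip force at its end, in the units of the state.
- r.get_state(): the state, without advancing time (a new reading comes with each control period).
- r.capture(name): name is "side" or "top" or "wrist"; returns a dict with "pixels" (384x512x3 uint8, red, green, blue), "range_z" (384x512 float32, m along the optical axis (not along the pixel's ray), 0 where there is no reading), "fx", "fy", "cx", "cy" (pixels), "position" and "attitude" of the camera in the world; the wrist camera has in their place "hand_eye" (4x4, takes a point from camera to tool coordinates, whose origin is the TCP and whose axes are the flange's). Camera axes: x right, y up, looking along -z (the intrinsics and any distortion apply to the point x, -y, -z); pixel columns grow to the right and rows downward; lengths in m; the calibration is good to about 2 mm. A picture is of the moment at which its call begins: read the wrist's pose just before it.
- r.close_job(): hands the job in; it is judged then, once.
Trained networks look in the newest picture that a camera, given by its name, has taken for a name from the list of things; names that differ only in an ending like _2 or _b are one class to them, and where a whole thing is asked for, a point or a joint stands for the part that bears it (a point fixed in the world has none). Each returns a list of dicts, best first, with "conf" (0 to 1); they miss things now and then, are a little off and sometimes report something else, mostly with a low value. They report only what shows in the picture. A call takes as long as a camera call. They do not tell look-alikes from the thing itself.
- r.boxes_of(name, camera): "extent" ([left, top, right, bottom] in pixels, round what is visible of it).
- r.regions_of(name, camera): "pixels" (384x512 bool, what is visible of it) and "extent" ([left, top, right, bottom] in pixels, round what is visible of it).
- r.tip_of(name, camera): "at" ([column, row] in pixels: a listed point, or the origin of a listed thing).
The state is a dict: "time_s": time; "joints": joint angles; "qd": joint speeds; "joint_torque": joint torques, N m; "tcp_pos": TCP position; "eef_rot": TCP orientation; "contact_force": force on the tool from outside, world axes, zero at the start; "moment": the same for the moment, N m; "gripper_width": finger opening in m; "gripper_force": force on a finger pad.
Only numpy, scipy, OpenCV 4.12 (cv2) and the standard library are available. Lean on these libraries where they do the work, as an engineer would, in place of code of your own. Each camera call takes 0.05 s, during which the arm holds its last target. There are 200 camera calls.

## Working session

There is one attempt and no reset: what is moved stays moved. The work goes in short steps, Python scripts to look and compute and a tool call to move; the robot and the scene stay as the last step left them, time stands still between calls to the robot, and variables do not carry over. Pictures are saved under pics/ and viewed, at most 10 in all, crops included, and the job is handed in when it is done.

Besides the shell and the picture viewer there is one more tool, called after "Call:" by a JSON object that holds its "name" and its "arguments", one argument or row to a line. jog_arm: Moves the arm, as the interface text tells. Its arguments: {"type":"object","properties":{"travel":{"type":"array"},"dr":{"type":"array"},"claw":{"type":"array"},"newtons":{"type":"number"}},"required":["travel","dr","claw"]}

```bash
mkdir -p pics; cat > h.py <<'E'
import numpy as np, cv2
from scipy.spatial.transform import Rotation as R
from plant import r
def toolT():
    s=r.get_state(); T=np.eye(4); T[:3,:3]=R.from_euler('xyz',s['eef_rot'],degrees=True).as_matrix(); T[:3,3]=s['tcp_pos']; return T
def cap(n,save=None):
    T=toolT(); c=r.capture(n)
    if n=='wrist': c['T']=T@np.array(c['hand_eye'])
    else:
        M=np.eye(4); a=np.array(c['attitude']); 
        M[:3,:3]=a if a.shape==(3,3) else (R.from_euler('xyz',a,degrees=True).as_matrix() if a.size==3 else R.from_quat(a).as_matrix())
        M[:3,3]=c['position']; c['T']=M
    if save: cv2.imwrite('pics/'+save,c['pixels'][:,:,::-1])
    return c
def ray(c,u,v):
    d=np.array([(u-c['cx'])/c['fx'],-(v-c['cy'])/c['fy'],-1.]); return c['T'][:3,3],c['T'][:3,:3]@d
def atz(c,u,v,z):
    o,d=ray(c,u,v); return o+d*(z-o[2])/d[2]
def dep(c,u,v):
    o,d=ray(c,u,v); return o+d*c['range_z'][int(round(v)),int(round(u))]
def cloud(c):
    v,u=np.mgrid[:384,:512]; d=np.stack([(u-c['cx'])/c['fx'],-(v-c['cy'])/c['fy'],-np.ones(u.shape)],-1)
    return (d*c['range_z'][...,None])@c['T'][:3,:3].T+c['T'][:3,3]
E
python3 - <<'E'
from h import *
s=r.get_state(); print({k:np.round(v,3) for k,v in s.items()})
ims=[]
for n in ['top','side']:
    c=cap(n); ims.append(c['pixels']); print(n,c.get('position'),c.get('attitude'),c['fx'],[k for k in c])
    for t in ['knob','knob_pointer','dial_plate','spindle_tip','red_mark','sharpener','pencil_jar','marker_jar','eraser','tape']:
        for q in r.tip_of(t,n)[:3]:
            u,v=q['at']; p=dep(c,u,v) if 0<=u<511 and 0<=v<383 else 0; print(t,np.round(q['at'],1),round(q['conf'],2),np.round(p,3))
cv2.imwrite('pics/a.png',cv2.resize(np.vstack(ims),(800,1200))[:600,:,::-1]); cv2.imwrite('pics/b.png',cv2.resize(ims[1],(800,600))[:,:,::-1])
E
```

```text
{'time_s': np.float64(0.0), 'joints': array([-4.7264e+01,  2.0592e+01,  6.3300e-01, -1.8000e-02, -7.0137e+01,
       -1.6506e+01]), 'qd': array([ 0.076, -0.013,  0.017, -0.078,  0.052, -0.05 ]), 'joint_torque': array([ 1.0000e-03, -5.8272e+01,  2.9306e+01,  6.9970e+00,  7.0000e-03,
       -0.0000e+00]), 'tcp_pos': array([ 0.298, -0.605,  0.226]), 'eef_rot': array([ 1.79904e+02, -1.10000e-02, -1.53776e+02]), 'contact_force': array([-0.046, -0.85 ,  0.017]), 'moment': array([ 0.1  ,  0.044, -0.064]), 'gripper_force': np.float64(0.0), 'gripper_width': np.float64(0.087)}
top [ 0.34719312 -0.01684971  1.29503158] [  9.64823105   0.97177666 -88.52646096] 397.80755844009815 ['pixels', 'range_z', 'fx', 'fy', 'cx', 'cy', 'position', 'attitude', 'T']
knob_pointer [212.2 217.4] 0.55 [0.491 0.141 0.003]
dial_plate [316.1 118.3] 0.95 [ 0.804 -0.186  0.091]
dial_plate [289.2 269.9] 0.74 [ 0.33  -0.106  0.088]
spindle_tip [303.  187.6] 0.98 [ 0.581 -0.145  0.089]
spindle_tip [317.9 118.5] 0.55 [ 0.796 -0.188  0.113]
spindle_tip [141.  173.9] 0.22 [0.615 0.362 0.08 ]
red_mark [282.3 265.4] 0.94 [ 0.
[... 909 characters left out ...]
p [371.5 188.8] 0.87 [ 0.847 -0.167  0.085]
spindle_tip [210.2 259.5] 0.84 [ 0.335 -0.105  0.107]
spindle_tip [297.1 212.2] 0.61 [ 0.709 -0.028 -0.   ]
red_mark [205.8 256.6] 0.89 [ 0.345 -0.077  0.09 ]
red_mark [367. 197.] 0.8 [ 0.795 -0.186  0.092]
red_mark [289.6 222.7] 0.56 [ 0.566 -0.119  0.089]
sharpener [365.  224.1] 0.83 [ 0.735 -0.226  0.057]
sharpener [294.2 254.5] 0.82 [ 0.519 -0.179  0.056]
sharpener [214.4 293.3] 0.66 [ 0.306 -0.151  0.065]
pencil_jar [400.1 291.7] 0.76 [ 0.618 -0.396  0.033]
marker_jar [191.4 163.2] 0.67 [0.627 0.356 0.029]
eraser [347.7 325.5] 0.88 [ 0.478 -0.363  0.012]
tape [278.8 186.8] 0.48 [0.744 0.077 0.02 ]
tape [398.7 290.2] 0.18 [ 0.614 -0.394  0.038]
```

View pics/a.png

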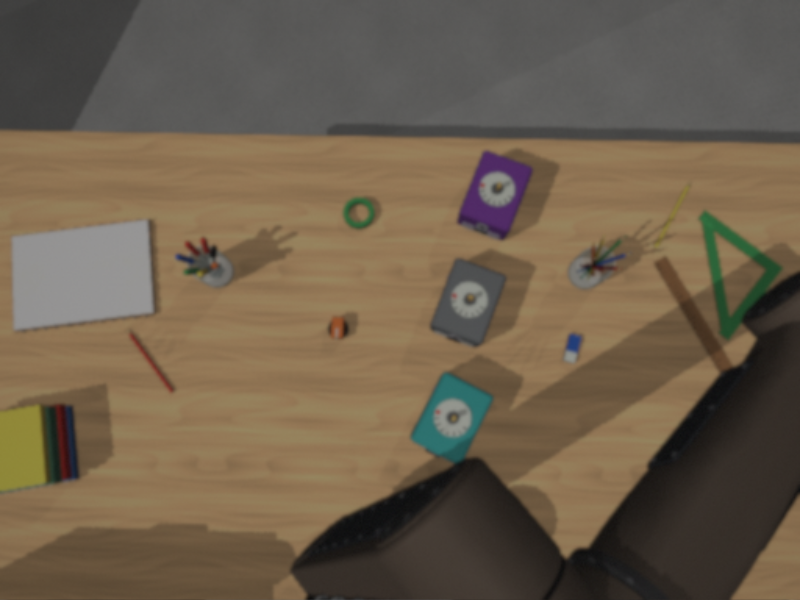

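View pics/b.png

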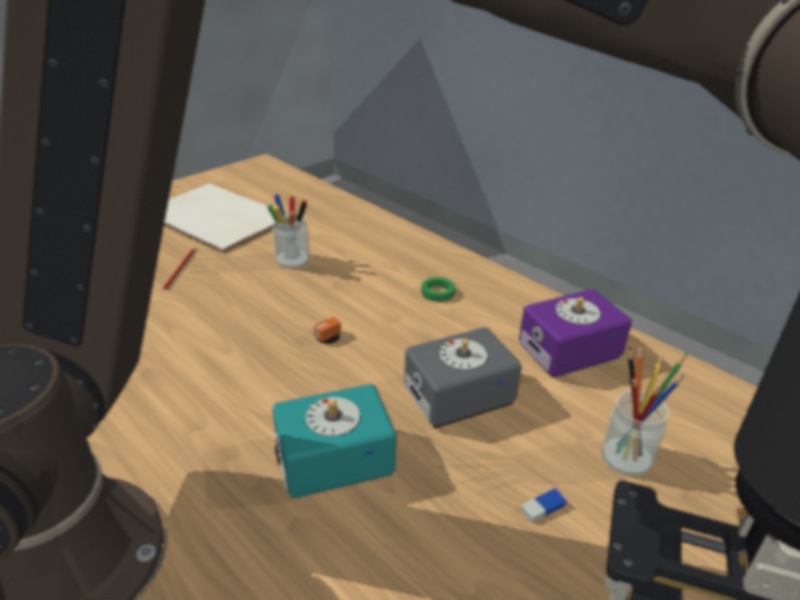

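Top view: grey sharpener at about (470,300), loose orange knob at (338,327), purple and turquoise look-alikes above and below the grey one. Side view agrees. Next: a wrist view over the grey dial.

```bash
cat >> h.py <<'E'
def go(pos,yaw,base=None):
    "travel and dr shares from commanded pose base=(pos,yaw) (tool down)"
    T=toolT() 
    if base is not None:
        T[:3,3]=base[0]; T[:3,:3]=R.from_euler('xyz',[180,0,base[1]],degrees=True).as_matrix()
    G=R.from_euler('xyz',[180,0,yaw],degrees=True).as_matrix()
    t=T[:3,:3].T@(np.array(pos)-T[:3,3])/.5
    d=R.from_matrix(T[:3,:3].T@G).as_rotvec(degrees=True)/360
    print('travel',np.round(t,4),'dr',np.round(d,4))
E
python3 - <<'E'
from h import *
b=([.298,-.605,.227],-153.776)
go([.35,-.50,.36],-153.776,b); go([.53,-.14,.36],-120,b); go([.53,-.14,.36],-153.776,b)
c=cap('wrist'); print(np.round(c['hand_eye'],3),c['fx'])
E
```

```text
travel [-0.1861  0.1424 -0.266 ] dr [0. 0. 0.]
travel [-0.8272  0.6292 -0.266 ] dr [ 0.      0.     -0.0938]
travel [-0.8272  0.6292 -0.266 ] dr [0. 0. 0.]
[[ 0.001  0.963  0.269  0.072]
 [ 1.    -0.001  0.    -0.001]
 [ 0.001  0.269 -0.963 -0.16 ]
 [ 0.     0.     0.     1.   ]] 312.4318204474938
```

Call:
{"name": "jog_arm", "arguments": {
  "travel": [
    [-0.09,0.07,-0.1],
    [-0.186,0.142,-0.1],
    [-0.28,0.213,-0.1],
    [-0.37,0.285,-0.1],
    [-0.47,0.357,-0.1],
    [-0.56,0.43,-0.1],
    [-0.65,0.5,-0.1],
    [-0.75,0.57,-0.1],
    [-0.87,0.65,-0.04],
    [-0.87,0.65,-0.04]
  ],
  "dr": [
    [0,0,0],
    [0,0,0],
    [0,0,0],
    [0,0,0],
    [0,0,0],
    [0,0,0],
    [0,0,0],
    [0,0,0],
    [0,0,0],
    [0,0,0]
  ],
  "claw": [1,1,1,1,1,1,1,1,1,1]
}}

```text
time_s: 2.4
tcp_pos: [0.5454, -0.1189, 0.2451]
eef_rot: [179.9, -0.1, -153.6]
contact_force: [-0.5, -0.3, 0.2]
gripper_width: 0.0878
gripper_force: 0.0
```

```bash
python3 - <<'E'
from h import *
s=r.get_state(); print(s['time_s'],s['tcp_pos'],s['eef_rot'])
c=cap('wrist'); im=c['pixels']
for t in ['dial_plate','spindle_tip','red_mark']:
    for q in r.tip_of(t,'wrist')[:3]:
        u,v=q['at']; print(t,np.round(q['at'],1),round(q['conf'],2),np.round(dep(c,u,v),4), np.round(atz(c,u,v,{'dial_plate':.091,'spindle_tip':.113,'red_mark':.088}[t]),4))
        if t=='dial_plate': x,y=int(u),int(v)
np.savez('dial.npz',**{k:c[k] for k in ['pixels','range_z','fx','fy','cx','cy','T']})
q=r.tip_of('spindle_tip','wrist')[0]['at']; x,y=map(int,q)
x=min(max(x,60),452);y=min(max(y,45),339)
cv2.imwrite('pics/c.png',np.hstack([cv2.resize(im,(400,300)),cv2.resize(im[y-45:y+45,x-60:x+60],(400,300),interpolation=2)])[:,:,::-1]); print(x,y)
E
```

```text
2.4 [ 0.54541508 -0.11886091  0.24506671] [ 1.79935768e+02 -8.28979902e-02 -1.53601410e+02]
dial_plate [231.3 192.4] 0.69 [ 0.5691 -0.1357  0.0934] [ 0.5698 -0.1356  0.091 ]
dial_plate [424.  218.8] 0.64 [0.5107 0.1153 0.0108] [0.5047 0.061  0.091 ]
spindle_tip [229.8 199.5] 0.79 [ 0.5701 -0.1351  0.1149] [ 0.5707 -0.135   0.113 ]
red_mark [254.5 208.6] 0.93 [ 0.5754 -0.1059  0.0895] [ 0.5758 -0.1056  0.088 ]
red_mark [390.9   5.4] 0.6 [ 0.3494 -0.0818  0.0907] [ 0.3483 -0.0812  0.088 ]
229 199
```

View pics/c.png

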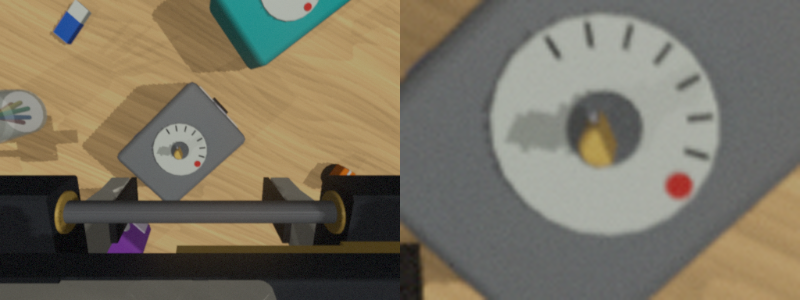

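The wrist view shows the grey dial's spindle at (230,199) with the red mark to its lower right. The flat seems to face up-right in the image. I'll put the camera straight above the spindle.

```bash
python3 - <<'E'
from h import *
go([.6345,-.1035,.13],-153.776)
E
```

```text
travel [-0.1778 -0.045   0.2344] dr [-0.0001  0.0001 -0.0001]
```

Call:
{"name": "jog_arm", "arguments": {
  "travel": [
    [-0.06,-0.015,0.06],
    [-0.12,-0.03,0.13],
    [-0.178,-0.045,0.19],
    [-0.178,-0.045,0.23],
    [-0.178,-0.045,0.23],
    [-0.178,-0.045,0.23],
    [-0.178,-0.045,0.23],
    [-0.178,-0.045,0.23],
    [-0.178,-0.045,0.23],
    [-0.178,-0.045,0.23]
  ],
  "dr": [
    [0,0,0],
    [0,0,0],
    [0,0,0],
    [0,0,0],
    [0,0,0],
    [0,0,0],
    [0,0,0],
    [0,0,0],
    [0,0,0],
    [0,0,0]
  ],
  "claw": [1,1,1,1,1,1,1,1,1,1]
}}

```text
time_s: 3.9
tcp_pos: [0.6347, -0.1025, 0.1318]
eef_rot: [-180.0, 0.0, -153.8]
contact_force: [-0.5, 0.6, 0.4]
gripper_width: 0.0876
gripper_force: 0.0
```

```bash
python3 - <<'E'
from h import *
s=r.get_state(); print(s['time_s'],s['tcp_pos'],s['eef_rot'])
c=cap('wrist'); im=c['pixels']
P={}
for t,z in [('dial_plate',.091),('spindle_tip',.113),('red_mark',.088)]:
    for q in r.tip_of(t,'wrist')[:2]:
        u,v=q['at']; P.setdefault(t,(u,v)); print(t,np.round(q['at'],1),round(q['conf'],2),np.round(dep(c,u,v),4), np.round(atz(c,u,v,z),4))
# rectified top views (1mm=6px) at tip plane and disc plane
cx,cy=atz(c,*P['spindle_tip'],.113)[:2]
def rect(z,h,s,n=400):
    g=np.linspace(h,-h,n); X,Y=np.meshgrid(np.linspace(-h,h,n)+cx,g+cy)
    p=np.stack([X,Y,np.full_like(X,z)],-1)-c['T'][:3,3]; p=p@c['T'][:3,:3]
    return cv2.remap(im,(c['cx']-c['fx']*p[...,0]/p[...,2]).astype('f4'),(c['cy']+c['fy']*p[...,1]/p[...,2]).astype('f4'),2)
cv2.imwrite('pics/d.png',np.hstack([rect(.088,.04,1),rect(.113,.012,1)])[:,:,::-1]); print(cx,cy)
# disc centre & red from pixels
C=cloud(c); f=im.astype(int)
w=(f.min(-1)>140)&(np.hypot(C[...,0]-cx,C[...,1]-cy)<.045)
pts=np.argwhere(w)[:,::-1].astype('f4'); h=cv2.convexHull(pts)[:,0]
W=np.array([atz(c,u,v,.088)[:2] for u,v in h]); A=np.c_[2*W,np.ones(len(W))]; k=np.linalg.lstsq(A,(W**2).sum(1),rcond=None)[0]; print('disc',k[:2],np.sqrt(k[2]+k[0]**2+k[1]**2))
rd=(f[...,0]>120)&(f[...,1]<70)&(f[...,2]<70)&(np.hypot(C[...,0]-cx,C[...,1]-cy)<.045); v,u=np.argwhere(rd).mean(0); p=atz(c,u,v,.088); print('red',p,np.degrees(np.arctan2(p[1]-k[1],p[0]-k[0])))
E
```

```text
3.9 [ 0.63467523 -0.10247743  0.13176892] [-1.79995427e+02  1.51854487e-02 -1.53764400e+02]
dial_plate [253.6 101.9] 0.82 [ 0.5688 -0.1369  0.115 ] [ 0.5686 -0.1372  0.091 ]
spindle_tip [253.8 106.4] 0.57 [ 0.5708 -0.1358  0.1147] [ 0.5708 -0.1358  0.113 ]
red_mark [288.6 134.2] 0.84 [ 0.5764 -0.1088  0.0917] [ 0.5765 -0.1083  0.088 ]
0.5708307083266894 -0.13578229975742612
disc [ 0.56977535 -0.13761322] 0.03590245011365711
red [ 0.57652814 -0.10803805  0.088     ] 77.13833959467038
```

View pics/d.png

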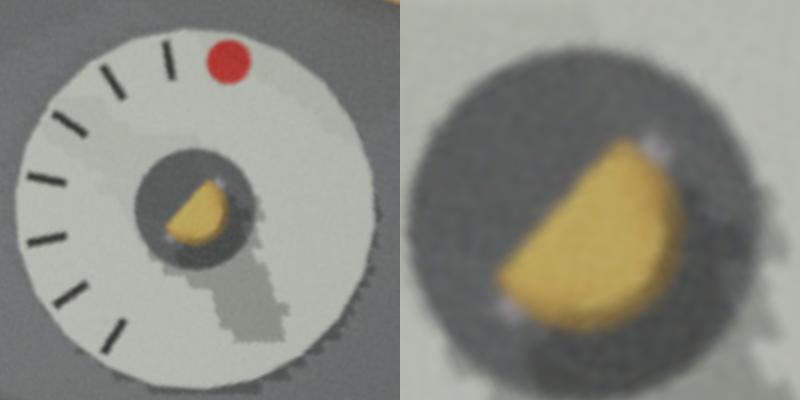

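Rectified view: flat edge runs from (500,280) to (630,140), so its normal faces about 137° in world yaw. The red mark is at 77°, and the axis is near (0.570,-0.1376). Now the knob.

```bash
python3 - <<'E'
from h import *
go([.5545,.165,.14],-153.776)
print(r.get_state()['joints'])
E
```

```text
travel [-0.0927  0.5507 -0.017 ] dr [ 0. -0.  0.]
[ 8.18729705e+00  2.16696117e+01 -1.07174886e+01  8.87037598e-04
 -5.76179353e+01 -7.19525485e+01]
```

Call:
{"name": "jog_arm", "arguments": {
  "travel": [
    [0,0,-0.1],
    [-0.01,0.08,-0.17],
    [-0.03,0.19,-0.17],
    [-0.05,0.3,-0.17],
    [-0.07,0.41,-0.15],
    [-0.093,0.51,-0.1],
    [-0.093,0.551,-0.017],
    [-0.093,0.551,-0.017],
    [-0.093,0.551,-0.017],
    [-0.093,0.551,-0.017]
  ],
  "dr": [
    [0,0,0],
    [0,0,0],
    [0,0,0],
    [0,0,0],
    [0,0,0],
    [0,0,0],
    [0,0,0],
    [0,0,0],
    [0,0,0],
    [0,0,0]
  ],
  "claw": [1,1,1,1,1,1,1,1,1,1]
}}

```text
time_s: 5.35
tcp_pos: [0.5558, 0.1648, 0.1416]
eef_rot: [180.0, 0.1, -153.8]
contact_force: [1.0, 0.6, 0.1]
gripper_width: 0.0879
gripper_force: 0.0
```

```bash
cat > kn.py <<'E'
from h import *
import sys
s=r.get_state(); print(s['time_s'],s['tcp_pos'],s['eef_rot'])
c=cap('wrist'); im=c['pixels']; f=im.astype(int)
for t,z in [('knob',0.0),('knob_pointer',.03),('bore_end',.024)]:
    for q in r.tip_of(t,'wrist')[:2]:
        u,v=q['at']; print(t,np.round(q['at'],1),round(q['conf'],2), np.round(atz(c,u,v,z),4))
C=cloud(c)
o=(f[...,0]>110)&(f[...,0]-f[...,2]>60)&(f[...,0]-f[...,1]>50)&(C[...,2]>.02)&(C[...,2]<.04)
n,l,st,ce=cv2.connectedComponentsWithStats(o.astype('u1')); i=1+np.argmax(st[1:,4]); o=l==i
W=np.array([atz(c,u,v,.03)[:2]*1000 for v,u in np.argwhere(o)],'f4'); b=cv2.minAreaRect(W); print(b, o.sum())
cx,cy=np.array(b[0])/1000
g=np.linspace(.04,-.04,400); X,Y=np.meshgrid(-g+cx,g+cy)
p=np.stack([X,Y,np.full_like(X,.03)],-1)-c['T'][:3,3]; p=p@c['T'][:3,:3]
t=cv2.remap(im,(c['cx']-c['fx']*p[...,0]/p[...,2]).astype('f4'),(c['cy']+c['fy']*p[...,1]/p[...,2]).astype('f4'),2)
cv2.imwrite('pics/'+sys.argv[1],np.hstack([t,cv2.resize(im,(400,300))[:,:] if 0 else cv2.copyMakeBorder(cv2.resize(im,(400,300)),0,100,0,0,0)])[:,:,::-1])
E
python3 kn.py e.png
```

```text
5.35 [0.55576409 0.16477768 0.14157896] [ 1.79999111e+02  1.36631789e-01 -1.53821893e+02]
knob [238.7 124.3] 0.79 [0.5136 0.1255 0.    ]
knob_pointer [247.9 106.8] 0.92 [0.495  0.1269 0.03  ]
bore_end [236.5 132.2] 0.93 [0.5187 0.1272 0.024 ]
((516.26318359375, 127.78254699707031), (23.56970977783203, 43.35411071777344), 87.85047912597656) 1281
```

View pics/e.png

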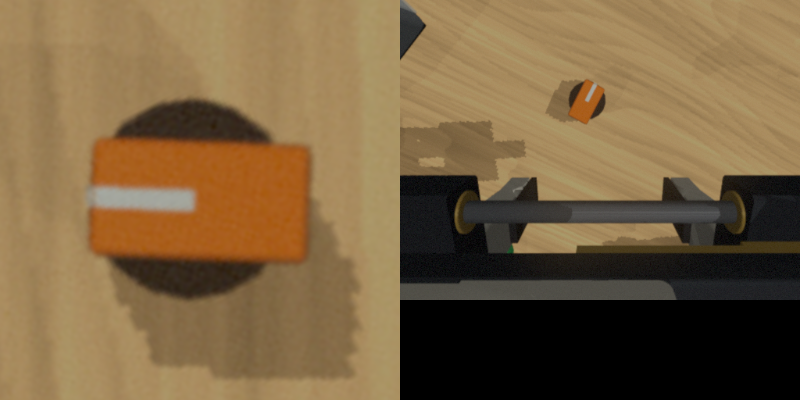

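Knob is upright, with the bar centre at (0.5163,0.1278) and the pointer at world yaw 177.9°. I'll grasp at tool yaw -2.15°, which keeps joint 6 in range through the later turn.

```bash
python3 - <<'E'
from h import *
go([.5163,.1278,.10],-50)
E
```

```text
travel [ 0.1023 -0.032   0.0815] dr [-2.000e-04  2.000e-04 -2.884e-01]
```

Call:
{"name": "jog_arm", "arguments": {
  "travel": [
    [0.01,0,0],
    [0.03,-0.01,0.02],
    [0.05,-0.02,0.04],
    [0.08,-0.03,0.06],
    [0.1023,-0.032,0.08],
    [0.1023,-0.032,0.08],
    [0.1023,-0.032,0.08],
    [0.1023,-0.032,0.08],
    [0.1023,-0.032,0.08],
    [0.1023,-0.032,0.08]
  ],
  "dr": [
    [0,0,-0.029],
    [0,0,-0.058],
    [0,0,-0.087],
    [0,0,-0.115],
    [0,0,-0.144],
    [0,0,-0.173],
    [0,0,-0.202],
    [0,0,-0.231],
    [0,0,-0.26],
    [0,0,-0.288]
  ],
  "claw": [1,1,1,1,1,1,1,1,1,1]
}}

```text
time_s: 6.8
tcp_pos: [0.5161, 0.128, 0.1004]
eef_rot: [-180.0, -0.0, -49.8]
contact_force: [0.4, -0.3, -0.4]
gripper_width: 0.0877
gripper_force: 0.0
```

```bash
python3 - <<'E'
from h import *
go([.5163,.1278,.010],-2.15)
E
```

```text
travel [ 0.0006 -0.      0.1809] dr [-1.000e-04 -1.000e-04 -1.323e-01]
```

Call:
{"name": "jog_arm", "arguments": {
  "travel": [
    [0,0,0],
    [0,0,0],
    [0,0,0.03],
    [0,0,0.06],
    [0,0,0.1],
    [0,0,0.14],
    [0,0,0.165],
    [0,0,0.181],
    [0,0,0.181],
    [0,0,0.181]
  ],
  "dr": [
    [0,0,-0.029],
    [0,0,-0.058],
    [0,0,-0.087],
    [0,0,-0.115],
    [0,0,-0.132],
    [0,0,-0.132],
    [0,0,-0.132],
    [0,0,-0.132],
    [0,0,-0.132],
    [0,0,-0.132]
  ],
  "claw": [1,1,1,1,1,1,1,1,1,0.6],
  "newtons": 20
}}

```text
time_s: 8.05
tcp_pos: [0.5162, 0.1284, 0.0101]
eef_rot: [-180.0, -0.0, -2.6]
contact_force: [-0.5, 0.6, 0.7]
gripper_width: 0.0822
gripper_force: 0.0
```

Call:
{"name": "jog_arm", "arguments": {
  "travel": [
    [0,0,0],
    [0,0,0],
    [0,0,0],
    [0,0,0],
    [0,0,0],
    [0,0,0],
    [0,0,0],
    [0,0,-0.02],
    [0,0,-0.1],
    [0,0,-0.2]
  ],
  "dr": [
    [0,0,0],
    [0,0,0],
    [0,0,0],
    [0,0,0],
    [0,0,0],
    [0,0,0],
    [0,0,0],
    [0,0,0],
    [0,0,0],
    [0,0,0]
  ],
  "claw": [0.1,0.1,0.1,0.1,0.1,0.1,0.1,0.1,0.1,0.1],
  "newtons": 20
}}

```text
time_s: 9.3
tcp_pos: [0.5151, 0.1277, 0.1104]
eef_rot: [179.9, 0.1, -2.6]
contact_force: [1.3, 1.2, -0.8]
gripper_width: 0.0237
gripper_force: 20.0
```

```bash
python3 - <<'E'
from h import *
s=r.get_state(); print(s['time_s'],s['tcp_pos'],s['eef_rot'],s['gripper_width'],s['gripper_force'])
T=toolT(); c=cap('wrist'); im=c['pixels']; f=im.astype(int)
for t in ['knob','knob_pointer','bore_end']:
    for q in r.tip_of(t,'wrist')[:2]: print(t,np.round(q['at'],1),round(q['conf'],2))
zt=T[2,3]+.020
o=(f[...,0]>110)&(f[...,0]-f[...,2]>60)&(f[...,0]-f[...,1]>50)
n,l,st,ce=cv2.connectedComponentsWithStats(o.astype('u1')); i=1+np.argmax(st[1:,4]); print(st[i],ce[i])
cv2.imwrite('pics/f.png',cv2.resize(im,(800,600))[:,:,::-1])
go([.5702,-.1376,.2],-43)
E
```

```text
9.3 [0.51509014 0.12773784 0.11043414] [ 1.79921378e+02  1.05325787e-01 -2.56979659e+00] 0.023695695906116844 20.000121742486954
knob [255.4 230.9] 0.76
knob_pointer [254.3 300.8] 0.8
bore_end [253.8 257.1] 0.59
[ 231  216   50   41 1925] [255.62077922 236.08831169]
travel [ 0.1321  0.5266 -0.1784] dr [-0.0005 -0.0003  0.1123]
```

View pics/f.png

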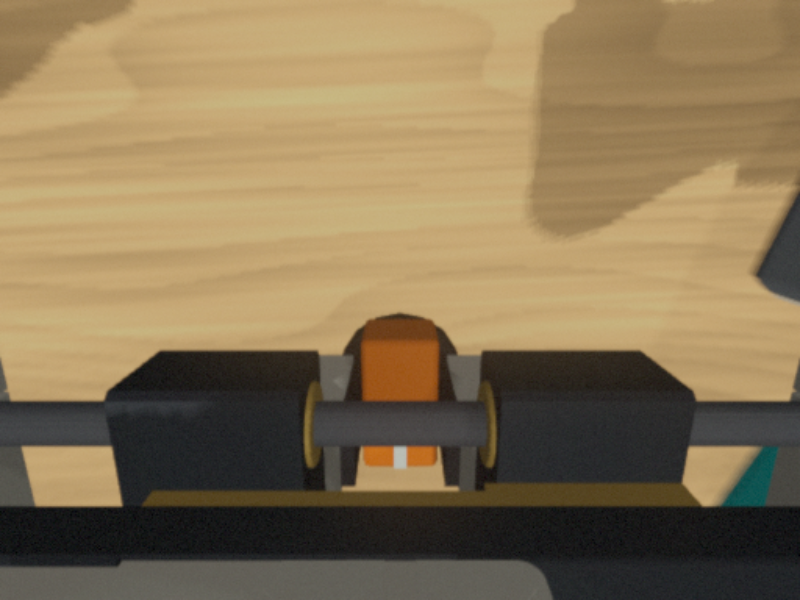

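The knob is in the fingers at (400,390), square to them. I'll work out its offset along the bar from its pointer-end edge at picture row 466 and apply it.

```bash
python3 - <<'E'
from h import *
c=r.capture('wrist'); H=np.array(c['hand_eye']); im=c['pixels'].astype(int)
col=im[195:310,248:253].mean(1); print([(195+i,*col[i].astype(int)) for i in list(range(6,22))+list(range(96,110))])
def tz(u,v,z):
    d=H[:3,:3]@np.array([(u-c['cx'])/c['fx'],-(v-c['cy'])/c['fy'],-1.]); return H[:3,3]+d*(z-H[2,3])/d[2]
print(tz(256.3,298.2,-.02),tz(231,280,-.02),tz(281,280,-.02)); 
for z in [-.02,.003]: print(z,tz(256.3,204.8,z))
# dial axis in tool frame seen from camera (dial view pose)
T=np.eye(4);T[:3,:3]=R.from_euler('xyz',[180,0,-153.76],degrees=True).as_matrix();T[:3,3]=[.6347,-.1025,.1318]
print('dial in that tool frame',np.linalg.inv(T)@[.5700,-.1376,.113,1])
E
```

```text
[(201, np.int64(121), np.int64(97), np.int64(64)), (202, np.int64(69), np.int64(53), np.int64(33)), (203, np.int64(69), np.int64(49), np.int64(30)), (204, np.int64(88), np.int64(55), np.int64(27)), (205, np.int64(106), np.int64(62), np.int64(28)), (206, np.int64(107), np.int64(62), np.int64(27)), (207, np.int64(107), np.int64(61), np.int64(25)), (208, np.int64(107), np.int64(60), np.int64(20)), (209, np.int64(109), np.int64(62), np.int64(27)), (210, np.int64(109), np.int64(63), np.int64(28)), (211, np.int64(109), np.int64(62), np.int64(26)), (212, np.int64(109), np.int64(62), np.int64(24)), (213, np.int64(108), np.int64(61), np.int64(24)), (214, np.int64(109), np.int64(62), np.int64(28)), (215, np.int64(110), np.int64(62), np.int64(26)), (216, np.int64(114), np.int64(64), np.int64(26)), (291, np.int64(191), np.int64(124), np.int64(64)), (292, np.int64(190), np.int64(123), np.int64(63)), (293, np.int64(191), np.int64(124), np.int64(65)), (294, np.int64(190), np.int64(124), np.int64(64)), (295, np.int64(191), np.int64(124), np.int64(66)), (296, np.int64(189), np.int64(122), np.int64(62)), (297, np.int64(185), np.int64(124), np.int64(71)), (298, np.int64(182), np.int64(137), np.int64(90)), (299, np.int64(181), np.int64(153), np.int64(111)), (300, np.int64(183), np.int64(155), np.int64(110)), (301, np.int64(185), np.int64(155), np.int64(107)), (302, np.int64(181), np.int64(152), np.int64(105)), (303, np.int64(176), np.int64(145), np.int64(100)), (304, np.int64(177), np.int64(147), np.int64(101))]
[-0.02189499  0.00085137 -0.02      ] [-0.01142404 -0.01188318 -0.02      ] [-0.01140671  0.01325595 -0.02      ]
-0.02 [ 0.02824283  0.00078247 -0.02      ]
0.003 [0.02090779 0.00084313 0.003     ]
dial in that tool frame [ 0.0735515  -0.00287699  0.0188      1.        ]
```

```bash
python3 - <<'E'
from h import *
go([.5164,-.0875,.15],-43)
E
```

```text
travel [ 0.0212  0.4308 -0.0804] dr [-1.000e-04 -0.000e+00  1.123e-01]
```

Call:
{"name": "jog_arm", "arguments": {
  "travel": [
    [0,0.03,-0.08],
    [0,0.1,-0.08],
    [0.01,0.17,-0.08],
    [0.01,0.24,-0.08],
    [0.015,0.31,-0.08],
    [0.02,0.38,-0.08],
    [0.021,0.431,-0.08],
    [0.021,0.431,-0.08],
    [0.021,0.431,-0.08],
    [0.021,0.431,-0.08]
  ],
  "dr": [
    [0,0,0.01],
    [0,0,0.03],
    [0,0,0.05],
    [0,0,0.07],
    [0,0,0.09],
    [0,0,0.112],
    [0,0,0.112],
    [0,0,0.112],
    [0,0,0.112],
    [0,0,0.112]
  ],
  "claw": [0.1,0.1,0.1,0.1,0.1,0.1,0.1,0.1,0.1,0.1],
  "newtons": 20
}}

```text
time_s: 10.8
tcp_pos: [0.5165, -0.0869, 0.1492]
eef_rot: [180.0, 0.0, -42.8]
contact_force: [0.3, 0.1, -1.2]
gripper_width: 0.0237
gripper_force: 20.0
```

```bash
python3 - <<'E'
from h import *
s=r.get_state(); print(s['time_s'],s['tcp_pos'],s['eef_rot'],s['contact_force'],s['moment'])
c=cap('wrist'); im=c['pixels']; f=im.astype(int); C=cloud(c)
cx,cy=.5700,-.1378
near=np.hypot(C[...,0]-cx,C[...,1]-cy)<.045
w=(f.min(-1)>140)&near
h=cv2.convexHull(np.argwhere(w)[:,::-1].astype('f4'))[:,0]
W=np.array([atz(c,u,v,.088)[:2] for u,v in h]); A=np.c_[2*W,np.ones(len(W))]; k=np.linalg.lstsq(A,(W**2).sum(1),rcond=None)[0]; print('disc',k[:2],np.sqrt(k[2]+k[0]**2+k[1]**2))
rd=(f[...,0]>120)&(f[...,1]<70)&(f[...,2]<70)&near; v,u=np.argwhere(rd).mean(0); p=atz(c,u,v,.088); print('red',p,np.degrees(np.arctan2(p[1]-k[1],p[0]-k[0])))
def rect(z,h,n=400):
    g=np.linspace(h,-h,n); X,Y=np.meshgrid(-g+cx,g+cy)
    p=np.stack([X,Y,np.full_like(X,z)],-1)-c['T'][:3,3]; p=p@c['T'][:3,:3]
    return cv2.remap(im,(c['cx']-c['fx']*p[...,0]/p[...,2]).astype('f4'),(c['cy']+c['fy']*p[...,1]/p[...,2]).astype('f4'),2)
t=rect(.113,.012); cv2.imwrite('pics/g.png',np.hstack([rect(.088,.04),t])[:,:,::-1])
g=t.astype(int); m=(g[...,0]-g[...,2]>50).astype('u1'); cs=max(cv2.findContours(m,0,1)[0],key=cv2.contourArea)
print(cv2.minAreaRect(cs), np.argwhere(m).mean(0)[::-1])
E
```

```text
10.8 [ 0.51650097 -0.08690823  0.14919531] [ 1.79972977e+02  2.68561401e-02 -4.28410231e+01] [ 0.33073188  0.10560905 -1.21218014] [-0.08047193  0.13761667  0.00195011]
disc [ 0.51635185 -0.08904687] 0.17147162083199163
red [ 0.57663511 -0.10820351  0.088     ] -17.629065940649507
((219.7066650390625, 217.265380859375), (132.15248107910156, 190.34104919433594), 41.378517150878906) [213.89136424 212.96589398]
```

View pics/g.png

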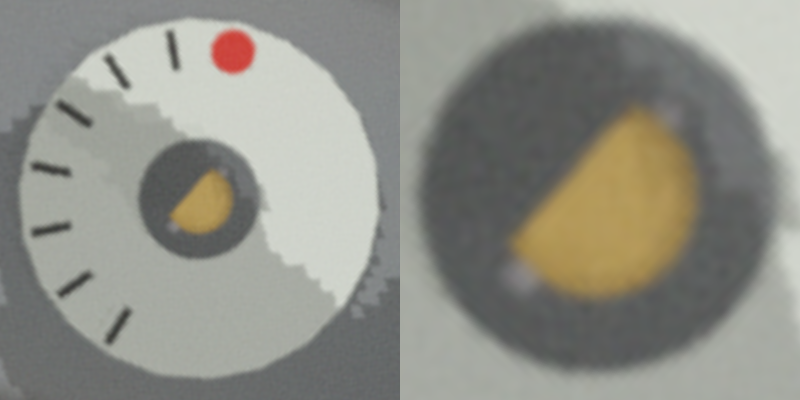

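Picture centre and both spindle estimates agree: axis (0.5698,-0.1376), flat normal about 138°. I'll move above the spindle, then feel downward in small steps.

```bash
python3 - <<'E'
from h import *
go([.5701,-.1373,.128],-42.2)
E
```

```text
travel [0.1471 0.0012 0.0426] dr [ 0.      0.0001 -0.0018]
```

Call:
{"name": "jog_arm", "arguments": {
  "travel": [
    [0.04,0,0],
    [0.08,0.001,0],
    [0.12,0.001,0],
    [0.147,0.001,0],
    [0.147,0.001,0],
    [0.147,0.001,0.02],
    [0.147,0.001,0.0426],
    [0.147,0.001,0.0426],
    [0.147,0.001,0.0426],
    [0.147,0.001,0.0426]
  ],
  "dr": [
    [0,0,0],
    [0,0,0],
    [0,0,-0.0018],
    [0,0,-0.0018],
    [0,0,-0.0018],
    [0,0,-0.0018],
    [0,0,-0.0018],
    [0,0,-0.0018],
    [0,0,-0.0018],
    [0,0,-0.0018]
  ],
  "claw": [0.1,0.1,0.1,0.1,0.1,0.1,0.1,0.1,0.1,0.1],
  "newtons": 20
}}

```text
time_s: 12.1
tcp_pos: [0.5704, -0.1378, 0.1287]
eef_rot: [-180.0, -0.0, -42.2]
contact_force: [0.3, 0.4, -0.1]
gripper_width: 0.0236
gripper_force: 20.0
```

Call:
{"name": "jog_arm", "arguments": {
  "travel": [
    [0,0,0.002],
    [0,0,0.004],
    [0,0,0.006],
    [0,0,0.008],
    [0,0,0.01],
    [0,0,0.012],
    [0,0,0.014],
    [0,0,0.016],
    [0,0,0.016],
    [0,0,0.016]
  ],
  "dr": [
    [0,0,0],
    [0,0,0],
    [0,0,0],
    [0,0,0],
    [0,0,0],
    [0,0,0],
    [0,0,0],
    [0,0,0],
    [0,0,0],
    [0,0,0]
  ],
  "claw": [0.1,0.1,0.1,0.1,0.1,0.1,0.1,0.1,0.1,0.1]
}}

```text
time_s: 13.35
tcp_pos: [0.5697, -0.1378, 0.12]
eef_rot: [180.0, 0.0, -42.2]
contact_force: [-1.7, 3.2, 1.4]
gripper_width: 0.024
gripper_force: 20.0
```

Only about 3 N, sideways along the flat's normal, so the knob needs a nudge that way. Continuing down gently.

Call:
{"name": "jog_arm", "arguments": {
  "travel": [
    [-0.001,0,0],
    [-0.0012,0,0.002],
    [-0.0012,0,0.003],
    [-0.0012,0,0.004],
    [-0.0012,0,0.005],
    [-0.0012,0,0.006],
    [-0.0012,0,0.007],
    [-0.0012,0,0.008],
    [-0.0012,0,0.008],
    [-0.0012,0,0.008]
  ],
  "dr": [
    [0,0,0],
    [0,0,0],
    [0,0,0],
    [0,0,0],
    [0,0,0],
    [0,0,0],
    [0,0,0],
    [0,0,0],
    [0,0,0],
    [0,0,0]
  ],
  "claw": [0.1,0.1,0.1,0.1,0.1,0.1,0.1,0.1,0.1,0.1]
}}

```text
time_s: 14.6
tcp_pos: [0.5697, -0.1376, 0.1162]
eef_rot: [180.0, 0.0, -42.2]
contact_force: [-0.1, 0.1, -0.2]
gripper_width: 0.0236
gripper_force: 20.0
```

```bash
python3 - <<'E'
from h import *
for i in range(1):
    s=r.get_state(); print(s['tcp_pos'],s['contact_force'],s['moment'],s['gripper_width'])
E
```

```text
[ 0.56967082 -0.13756695  0.11622207] [-0.07649203  0.06398548 -0.24227382] [0.08448279 0.27042105 0.00601016] 0.023585034362229938
```

It slid on freely (underside 15 mm above the seat, no force). Now pressing home through the clips.

Call:
{"name": "jog_arm", "arguments": {
  "travel": [
    [0,0,0.003],
    [0,0,0.006],
    [0,0,0.009],
    [0,0,0.012],
    [0,0,0.015],
    [0,0,0.018],
    [0,0,0.021],
    [0,0,0.024],
    [0,0,0.027],
    [0,0,0.03]
  ],
  "dr": [
    [0,0,0],
    [0,0,0],
    [0,0,0],
    [0,0,0],
    [0,0,0],
    [0,0,0],
    [0,0,0],
    [0,0,0],
    [0,0,0],
    [0,0,0]
  ],
  "claw": [0.1,0.1,0.1,0.1,0.1,0.1,0.1,0.1,0.1,0.1],
  "newtons": 40
}}

```text
time_s: 15.85
tcp_pos: [0.5696, -0.1376, 0.1008]
eef_rot: [180.0, 0.0, -42.2]
contact_force: [0.8, 0.8, 0.7]
gripper_width: 0.0238
gripper_force: 40.0
```

```bash
python3 - <<'E'
from h import *
s=r.get_state(); print(s['tcp_pos'],s['contact_force'],s['moment'],s['gripper_width'])
E
```

```text
[ 0.56961552 -0.1376142   0.10082912] [0.76350511 0.80650741 0.70007425] [-0.02337407  0.12405903 -0.01144729] 0.023791453947698837
```

Call:
{"name": "jog_arm", "arguments": {
  "travel": [
    [0,0,0.001],
    [0,0,0.002],
    [0,0,0.002],
    [0,0,0.002],
    [0,0,0.002],
    [0,0,0.002],
    [0,0,0.002],
    [0,0,0.002],
    [0,0,0.002],
    [0,0,0.002]
  ],
  "dr": [
    [0,0,0],
    [0,0,0],
    [0,0,0],
    [0,0,0],
    [0,0,0],
    [0,0,0],
    [0,0,0],
    [0,0,0],
    [0,0,0],
    [0,0,0]
  ],
  "claw": [0.1,0.1,0.1,0.1,0.1,0.1,0.1,0.1,0.1,0.1]
}}

```text
time_s: 17.1
tcp_pos: [0.5696, -0.1376, 0.1005]
eef_rot: [180.0, -0.0, -42.2]
contact_force: [-2.5, 0.2, 5.2]
gripper_width: 0.0237
gripper_force: 40.0
```

Seated (firm at the seat height). Turning clockwise towards the stop.

Call:
{"name": "jog_arm", "arguments": {
  "travel": [
    [0,0,-0.001],
    [0,0,-0.001],
    [0,0,-0.001],
    [0,0,-0.001],
    [0,0,-0.001],
    [0,0,-0.001],
    [0,0,-0.001],
    [0,0,-0.001],
    [0,0,-0.001],
    [0,0,-0.001]
  ],
  "dr": [
    [0,0,0.005],
    [0,0,0.02],
    [0,0,0.038],
    [0,0,0.056],
    [0,0,0.074],
    [0,0,0.092],
    [0,0,0.11],
    [0,0,0.128],
    [0,0,0.146],
    [0,0,0.155]
  ],
  "claw": [0.1,0.1,0.1,0.1,0.1,0.1,0.1,0.1,0.1,0.1]
}}

```text
time_s: 18.35
tcp_pos: [0.5688, -0.1365, 0.1005]
eef_rot: [179.9, 0.1, -98.3]
contact_force: [-5.2, 7.9, 5.4]
gripper_width: 0.0237
gripper_force: 40.0
```

```bash
python3 - <<'E'
from h import *
s=r.get_state(); print(s['tcp_pos'],s['contact_force'],s['moment'],s['gripper_width'],s['eef_rot'])
E
```

```text
[ 0.5687925  -0.13648864  0.10050388] [-5.2215598   7.89375321  5.36836561] [2.71141846 1.94843102 0.06697005] 0.023698497557668386 [ 1.79903086e+02  6.44940417e-02 -9.82585127e+01]
```

Call:
{"name": "jog_arm", "arguments": {
  "travel": [
    [0,0,0],
    [0,0,0],
    [0,0,0],
    [0,0,0],
    [0,0,0],
    [0,0,0],
    [0,0,0],
    [0,0,0],
    [0,0,0],
    [0,0,0]
  ],
  "dr": [
    [0,0,0.003],
    [0,0,0.006],
    [0,0,0.009],
    [0,0,0.012],
    [0,0,0.015],
    [0,0,0.018],
    [0,0,0.02],
    [0,0,0.02],
    [0,0,0.02],
    [0,0,0.02]
  ],
  "claw": [0.1,0.1,0.1,0.1,0.1,0.1,0.1,0.1,0.1,0.1]
}}

```text
time_s: 19.6
tcp_pos: [0.5689, -0.1364, 0.1005]
eef_rot: [179.9, 0.1, -105.3]
contact_force: [-3.7, 8.8, 6.1]
gripper_width: 0.0235
gripper_force: 40.0
```

```bash
python3 - <<'E'
from h import *
s=r.get_state(); print(s['tcp_pos'],s['contact_force'],s['moment'],s['gripper_width'],s['eef_rot'])
E
```

```text
[ 0.56890567 -0.13641362  0.10052742] [-3.74560256  8.79161211  6.14052576] [2.72369741 1.83814823 0.06018197] 0.023458096667280232 [ 1.79909393e+02  6.11346271e-02 -1.05306808e+02]
```

No stop felt yet (moment is only the friction); continuing slowly.

Call:
{"name": "jog_arm", "arguments": {
  "travel": [
    [0,0,0],
    [0,0,0],
    [0,0,0],
    [0,0,0],
    [0,0,0],
    [0,0,0],
    [0,0,0],
    [0,0,0],
    [0,0,0],
    [0,0,0]
  ],
  "dr": [
    [0,0,0.002],
    [0,0,0.004],
    [0,0,0.006],
    [0,0,0.008],
    [0,0,0.01],
    [0,0,0.01],
    [0,0,0.01],
    [0,0,0.01],
    [0,0,0.01],
    [0,0,0.01]
  ],
  "claw": [0.1,0.1,0.1,0.1,0.1,0.1,0.1,0.1,0.1,0.1]
}}

```text
time_s: 20.85
tcp_pos: [0.569, -0.1364, 0.1005]
eef_rot: [179.9, 0.1, -108.9]
contact_force: [-5.3, 6.9, 5.4]
gripper_width: 0.0236
gripper_force: 40.0
```

```bash
python3 - <<'E'
from h import *
s=r.get_state(); print(s['tcp_pos'],s['contact_force'],s['moment'],s['gripper_width'],s['eef_rot'])
E
```

```text
[ 0.56898308 -0.13635623  0.10050621] [-5.33581066  6.94167815  5.40379969] [2.79873116 1.73078177 0.08002747] 0.023563245882313958 [ 1.79909774e+02  6.09734379e-02 -1.08908035e+02]
```

Call:
{"name": "jog_arm", "arguments": {
  "travel": [
    [0,0,0],
    [0,0,0],
    [0,0,0],
    [0,0,0],
    [0,0,0],
    [0,0,0],
    [0,0,0],
    [0,0,0],
    [0,0,0],
    [0,0,0]
  ],
  "dr": [
    [0,0,0.002],
    [0,0,0.004],
    [0,0,0.006],
    [0,0,0.008],
    [0,0,0.01],
    [0,0,0.01],
    [0,0,0.01],
    [0,0,0.01],
    [0,0,0.01],
    [0,0,0.01]
  ],
  "claw": [0.1,0.1,0.1,0.1,0.1,0.1,0.1,0.1,0.1,0.1]
}}

```text
time_s: 22.1
tcp_pos: [0.569, -0.1363, 0.1005]
eef_rot: [179.9, 0.1, -112.5]
contact_force: [-3.7, 7.7, 5.7]
gripper_width: 0.0237
gripper_force: 40.0
```

```bash
python3 - <<'E'
from h import *
s=r.get_state(); print(s['tcp_pos'],s['contact_force'],s['moment'],s['gripper_width'],s['eef_rot'])
c=cap('wrist'); im=c['pixels']
cx,cy=.5698,-.1376
def rect(z,h,n=400):
    g=np.linspace(h,-h,n); X,Y=np.meshgrid(-g+cx,g+cy)
    p=np.stack([X,Y,np.full_like(X,z)],-1)-c['T'][:3,3]; p=p@c['T'][:3,:3]
    return cv2.remap(im,(c['cx']-c['fx']*p[...,0]/p[...,2]).astype('f4'),(c['cy']+c['fy']*p[...,1]/p[...,2]).astype('f4'),2)
cv2.imwrite('pics/h.png',np.hstack([cv2.copyMakeBorder(cv2.resize(im,(400,300)),0,100,0,0,0),rect(.121,.04)])[:,:,::-1])
E
```

```text
[ 0.56904025 -0.13629102  0.1005298 ] [-3.72094435  7.65036351  5.6612381 ] [2.87113561 1.70547739 0.04423403] 0.023730898280976905 [ 1.79911673e+02  5.92543514e-02 -1.12502879e+02]
```

View pics/h.png

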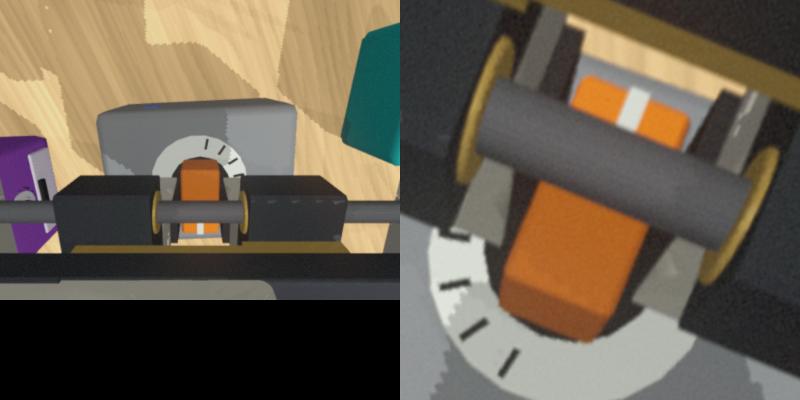

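The view shows the knob turned with the fingers, seated, pointer just past the mark direction (bore play). No hard stop felt yet; a bit more.

Call:
{"name": "jog_arm", "arguments": {
  "travel": [
    [0,0,0],
    [0,0,0],
    [0,0,0],
    [0,0,0],
    [0,0,0],
    [0,0,0],
    [0,0,0],
    [0,0,0],
    [0,0,0],
    [0,0,0]
  ],
  "dr": [
    [0,0,0.002],
    [0,0,0.004],
    [0,0,0.006],
    [0,0,0.008],
    [0,0,0.01],
    [0,0,0.01],
    [0,0,0.01],
    [0,0,0.01],
    [0,0,0.01],
    [0,0,0.01]
  ],
  "claw": [0.1,0.1,0.1,0.1,0.1,0.1,0.1,0.1,0.1,0.1]
}}

```text
time_s: 23.4
tcp_pos: [0.5691, -0.1363, 0.1005]
eef_rot: [179.9, 0.1, -116.1]
contact_force: [-4.2, 8.9, 5.7]
gripper_width: 0.0236
gripper_force: 40.0
```

```bash
python3 - <<'E'
from h import *
s=r.get_state(); print(s['tcp_pos'],s['contact_force'],s['moment'],s['gripper_width'],s['eef_rot'],s['joint_torque'])
E
```

```text
[ 0.56908753 -0.1362883   0.10049803] [-4.23091508  8.91384711  5.74112803] [ 2.88015556  1.6013406  -0.01327082] 0.02357696723607007 [ 1.79911042e+02  5.66974093e-02 -1.16104596e+02] [ -3.88481319 -48.02592158  24.62997079   7.75483757   1.24719165
  -0.05070702]
```

The torque stays low, so I'll let go, rise and look at where the knob really points.

Call:
{"name": "jog_arm", "arguments": {
  "travel": [
    [0,0,0],
    [0,0,0],
    [0,0,0],
    [0,0,0],
    [0,0,-0.05],
    [0,0,-0.13],
    [0,0,-0.2],
    [0,0,-0.2],
    [0,0,-0.2],
    [0,0,-0.2]
  ],
  "dr": [
    [0,0,0],
    [0,0,0],
    [0,0,0],
    [0,0,0],
    [0,0,0],
    [0,0,0],
    [0,0,0],
    [0,0,0],
    [0,0,0],
    [0,0,0]
  ],
  "claw": [0.7,0.7,0.7,0.7,0.7,0.7,0.7,0.7,0.7,0.7]
}}

```text
time_s: 24.65
tcp_pos: [0.569, -0.1376, 0.1996]
eef_rot: [179.9, -0.0, -116.1]
contact_force: [-0.5, -0.7, 1.3]
gripper_width: 0.0613
gripper_force: 0.0
```

```bash
cat > fin.py <<'E'
from h import *
import sys
s=r.get_state(); print(s['time_s'],s['tcp_pos'],s['eef_rot'],s['moment'])
c=cap('wrist'); im=c['pixels']; f=im.astype(int); C=cloud(c)
cx,cy=.5698,-.1376
near=np.hypot(C[...,0]-cx,C[...,1]-cy)<.05
o=(f[...,0]>100)&(f[...,0]-f[...,2]>60)&(f[...,0]-f[...,1]>40)&near&(abs(C[...,2]-.121)<.005)&(f[...,1]>50)
W=np.array([atz(c,u,v,.121)[:2]*1000 for v,u in np.argwhere(o)],'f4'); b=cv2.minAreaRect(W); print(b,o.sum(),'median top z',np.median(C[...,2][o]))
wh=(f.min(-1)>130)&near&(C[...,2]>.115)
if wh.sum()>3:
    Q=np.array([atz(c,u,v,.121)[:2] for v,u in np.argwhere(wh)]).mean(0); print('white',Q,np.degrees(np.arctan2(Q[1]-b[0][1]/1000,Q[0]-b[0][0]/1000)),wh.sum())
rd=(f[...,0]>120)&(f[...,1]<75)&(f[...,2]<75)&near&(C[...,2]<.1)
if rd.sum()>3:
    v,u=np.argwhere(rd).mean(0); p=atz(c,u,v,.088); print('red',p,np.degrees(np.arctan2(p[1]-cy,p[0]-cx)),rd.sum())
def rect(z,h,n=400):
    g=np.linspace(h,-h,n); X,Y=np.meshgrid(-g+cx,g+cy)
    p=np.stack([X,Y,np.full_like(X,z)],-1)-c['T'][:3,3]; p=p@c['T'][:3,:3]
    return cv2.remap(im,(c['cx']-c['fx']*p[...,0]/p[...,2]).astype('f4'),(c['cy']+c['fy']*p[...,1]/p[...,2]).astype('f4'),2)
cv2.imwrite('pics/'+sys.argv[1],np.hstack([cv2.copyMakeBorder(cv2.resize(im,(400,300)),0,100,0,0,0),rect(.121,.04)])[:,:,::-1])
E
python3 fin.py i.png
```

```text
24.65 [ 0.569019   -0.13756854  0.19957437] [ 1.79896197e+02 -4.88683685e-02 -1.16052045e+02] [0.0348606  0.087253   0.00263539]
((569.29638671875, -137.28271484375), (44.34856414794922, 23.80483055114746), 64.7495346069336) 1461 median top z 0.12247444398421847
white [ 0.57476044 -0.12548689] 65.14553027924936 127
```

View pics/i.png

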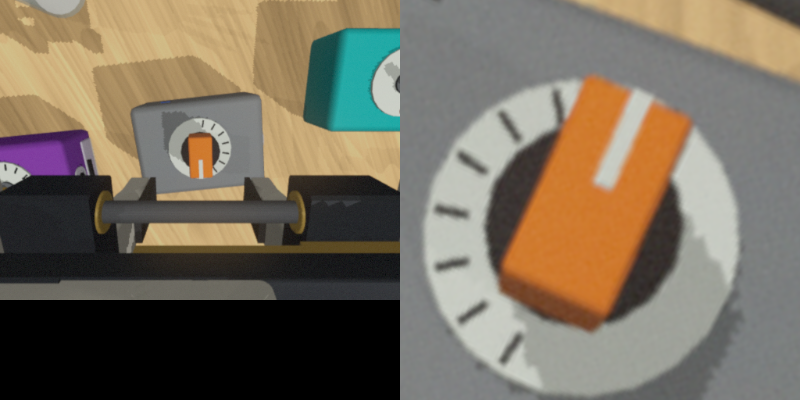

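Knob is home (top at 0.122) and its pointer is at 65°, while the red mark is at 77°. The bore play lets the knob lead the spindle, so I'll regrasp, make sure of the stop, then bring the pointer back within the play.

Call:
{"name": "jog_arm", "arguments": {
  "travel": [
    [0,0,0.06],
    [0,0,0.12],
    [0,0,0.17],
    [0,0,0.196],
    [0,0,0.196],
    [0,0,0.196],
    [0,0,0.196],
    [0,0,0.196],
    [0,0,0.196],
    [0,0,0.196]
  ],
  "dr": [
    [0,0,-0.0026],
    [0,0,-0.0026],
    [0,0,-0.0026],
    [0,0,-0.0026],
    [0,0,-0.0026],
    [0,0,-0.0026],
    [0,0,-0.0026],
    [0,0,-0.0026],
    [0,0,-0.0026],
    [0,0,-0.0026]
  ],
  "claw": [0.7,0.7,0.7,0.7,0.7,0.1,0.1,0.1,0.1,0.1],
  "newtons": 40
}}

```text
time_s: 25.95
tcp_pos: [0.5696, -0.1375, 0.1031]
eef_rot: [-180.0, 0.0, -115.1]
contact_force: [-1.0, 0.1, 3.2]
gripper_width: 0.0237
gripper_force: 40.0
```

```bash
cat > st.py <<'E'
from h import *
s=r.get_state(); print(s['time_s'],np.round(s['tcp_pos'],4),np.round(s['contact_force'],2),np.round(s['moment'],3),np.round(s['gripper_width'],4),np.round(s['eef_rot'],2))
E
python3 st.py
```

```text
25.95 [ 0.5696 -0.1375  0.1031] [-1.05  0.06  3.18] [0.383 0.449 0.045] 0.0237 [-1.7999e+02  1.0000e-02 -1.1510e+02]
```

Call:
{"name": "jog_arm", "arguments": {
  "travel": [
    [0,0,0],
    [0,0,0],
    [0,0,0],
    [0,0,0],
    [0,0,0],
    [0,0,0],
    [0,0,0],
    [0,0,0],
    [0,0,0],
    [0,0,0]
  ],
  "dr": [
    [0,0,0.003],
    [0,0,0.006],
    [0,0,0.009],
    [0,0,0.012],
    [0,0,0.015],
    [0,0,0.015],
    [0,0,0.015],
    [0,0,0.015],
    [0,0,0.015],
    [0,0,0.015]
  ],
  "claw": [0.1,0.1,0.1,0.1,0.1,0.1,0.1,0.1,0.1,0.1]
}}

```text
time_s: 27.2
tcp_pos: [0.5697, -0.1375, 0.103]
eef_rot: [-180.0, 0.0, -120.5]
contact_force: [-1.9, 1.4, 6.6]
gripper_width: 0.0235
gripper_force: 40.0
```

```bash
python3 st.py
```

```text
27.2 [ 0.5697 -0.1375  0.103 ] [-1.85  1.42  6.63] [0.473 0.788 0.013] 0.0235 [-179.99    0.   -120.54]
```

Call:
{"name": "jog_arm", "arguments": {
  "travel": [
    [0,0,-0.001],
    [0,0,-0.002],
    [0,0,-0.002],
    [0,0,-0.002],
    [0,0,-0.002],
    [0,0,-0.002],
    [0,0,-0.002],
    [0,0,-0.002],
    [0,0,-0.002],
    [0,0,-0.002]
  ],
  "dr": [
    [0,0,0],
    [0,0,0],
    [0,0,0.002],
    [0,0,0.004],
    [0,0,0.006],
    [0,0,0.008],
    [0,0,0.01],
    [0,0,0.01],
    [0,0,0.01],
    [0,0,0.01]
  ],
  "claw": [0.1,0.1,0.1,0.1,0.1,0.1,0.1,0.1,0.1,0.1]
}}

```text
time_s: 28.45
tcp_pos: [0.5696, -0.1374, 0.1035]
eef_rot: [180.0, -0.0, -124.1]
contact_force: [3.1, 0.8, -11.0]
gripper_width: 0.0241
gripper_force: 40.0
```

```bash
for i in 1 2 3; do python3 st.py; done
```

```text
28.45 [ 0.5696 -0.1374  0.1035] [  3.09   0.77 -11.03] [ 0.498 -1.131  0.103] 0.0241 [ 179.98   -0.   -124.11]
28.45 [ 0.5696 -0.1374  0.1035] [  3.09   0.77 -11.03] [ 0.498 -1.131  0.103] 0.0241 [ 179.98   -0.   -124.11]
28.45 [ 0.5696 -0.1374  0.1035] [  3.09   0.77 -11.03] [ 0.498 -1.131  0.103] 0.0241 [ 179.98   -0.   -124.11]
```

Lifting meets an 11 N hold, so the knob has snapped. The torque and finger width are now rising, so I'll release and measure the knob's angle.

Call:
{"name": "jog_arm", "arguments": {
  "travel": [
    [0,0,0.001],
    [0,0,0.001],
    [0,0,0.001],
    [0,0,0.001],
    [0,0,0.001],
    [0,0,-0.05],
    [0,0,-0.13],
    [0,0,-0.2],
    [0,0,-0.2],
    [0,0,-0.2]
  ],
  "dr": [
    [0,0,0],
    [0,0,0],
    [0,0,0],
    [0,0,0],
    [0,0,0],
    [0,0,0],
    [0,0,0],
    [0,0,0],
    [0,0,0],
    [0,0,0]
  ],
  "claw": [0.1,0.7,0.7,0.7,0.7,0.7,0.7,0.7,0.7,0.7]
}}

```text
time_s: 29.7
tcp_pos: [0.5693, -0.1375, 0.2035]
eef_rot: [180.0, 0.0, -124.1]
contact_force: [-0.4, -0.2, 0.2]
gripper_width: 0.0614
gripper_force: 0.0
```

```bash
python3 fin.py j.png; python3 - <<'E'
from h import *
c=cap('wrist'); C=cloud(c); f=c['pixels'].astype(int); d=np.hypot(C[...,0]-.5698,C[...,1]+.1376)
m=(d>.028)&(d<.034)&(f.min(-1)>130)&(C[...,2]<.1); print('disc z',np.median(C[...,2][m]),m.sum())
for z in (.088,.121): 
    h=abs(C[...,2]-z-.001)<.004; print(z,(h&(d<.045)).sum(),np.median(C[...,2][h&(d<.036)]))
E
```

```text
29.7 [ 0.56931314 -0.13746096  0.20345279] [ 1.79978302e+02  7.19568168e-03 -1.24114567e+02] [0.04677984 0.05008632 0.0044755 ]
((570.4129028320312, -137.8242645263672), (44.833770751953125, 23.730253219604492), 63.44655990600586) 1422 median top z 0.12249161513183475
white [ 0.57761659 -0.12600535] 58.63746379185382 126
red [ 0.56235115 -0.12580821  0.088     ] 122.28052191063341 4
disc z 0.08954973866480984 1118
0.088 5114 0.08955753128012497
0.121 1557 0.12250128113066833
```

Depth shows the knob fully home (top 33 mm above the disc). Its pointer sits near 60°, the limit of the play past the stop. Now I'll regrasp and turn the pointer back within the play to 77°.

Call:
{"name": "jog_arm", "arguments": {
  "travel": [
    [0,0,0.06],
    [0,0,0.12],
    [0,0,0.17],
    [0,0,0.2],
    [0,0,0.2],
    [0,0,0.2],
    [0,0,0.2],
    [0,0,0.2],
    [0,0,0.2],
    [0,0,0.2]
  ],
  "dr": [
    [0,0,-0.014],
    [0,0,-0.014],
    [0,0,-0.014],
    [0,0,-0.014],
    [0,0,-0.014],
    [0,0,-0.014],
    [0,0,-0.014],
    [0,0,-0.014],
    [0,0,-0.014],
    [0,0,-0.014]
  ],
  "claw": [0.7,0.7,0.7,0.7,0.7,0.1,0.1,0.1,0.1,0.1],
  "newtons": 25
}}

```text
time_s: 31.05
tcp_pos: [0.5698, -0.1376, 0.1041]
eef_rot: [-180.0, 0.0, -119.1]
contact_force: [0.2, 0.6, 1.5]
gripper_width: 0.024
gripper_force: 25.0
```

```bash
python3 st.py
```

```text
31.05 [ 0.5698 -0.1376  0.1041] [0.24 0.57 1.5 ] [0.154 0.252 0.047] 0.024 [-1.7998e+02  1.0000e-02 -1.1906e+02]
```

Call:
{"name": "jog_arm", "arguments": {
  "travel": [
    [0,0,0],
    [0,0,0],
    [0,0,0],
    [0,0,0],
    [0,0,0],
    [0,0,0],
    [0,0,0],
    [0,0,0],
    [0,0,0],
    [0,0,0]
  ],
  "dr": [
    [0,0,-0.006],
    [0,0,-0.012],
    [0,0,-0.018],
    [0,0,-0.024],
    [0,0,-0.03],
    [0,0,-0.036],
    [0,0,-0.043],
    [0,0,-0.043],
    [0,0,-0.043],
    [0,0,-0.043]
  ],
  "claw": [0.1,0.1,0.1,0.1,0.1,0.1,0.1,0.1,0.1,0.1]
}}

```text
time_s: 32.3
tcp_pos: [0.57, -0.1376, 0.1041]
eef_rot: [-180.0, 0.0, -103.6]
contact_force: [-1.0, -0.1, 4.0]
gripper_width: 0.0237
gripper_force: 25.0
```

```bash
python3 st.py
```

```text
32.3 [ 0.57   -0.1376  0.1041] [-1.02 -0.14  4.02] [0.047 0.042 0.006] 0.0237 [-179.96    0.   -103.61]
```

Call:
{"name": "jog_arm", "arguments": {
  "travel": [
    [0,0,0],
    [0,0,0],
    [0,0,0],
    [0,0,0],
    [0,0,0],
    [0,0,-0.05],
    [0,0,-0.13],
    [0,0,-0.2],
    [0,0,-0.2],
    [0,0,-0.2]
  ],
  "dr": [
    [0,0,0],
    [0,0,0],
    [0,0,0],
    [0,0,0],
    [0,0,0],
    [0,0,0],
    [0,0,0],
    [0,0,0],
    [0,0,0],
    [0,0,0]
  ],
  "claw": [0.7,0.7,0.7,0.7,0.7,0.7,0.7,0.7,0.7,0.7]
}}

```text
time_s: 33.55
tcp_pos: [0.5693, -0.1374, 0.2034]
eef_rot: [180.0, 0.0, -103.6]
contact_force: [0.0, -0.1, 0.1]
gripper_width: 0.0614
gripper_force: 0.0
```

```bash
python3 fin.py k.png
```

```text
33.55 [ 0.56928571 -0.13743794  0.20336796] [ 1.79975645e+02  1.67332141e-02 -1.03600209e+02] [ 0.0123733   0.08233815 -0.01143402]
((570.809326171875, -137.95526123046875), (44.727073669433594, 23.777856826782227), 77.1060791015625) 1417 median top z 0.12248210798462977
white [ 0.5733492  -0.12482084] 79.05549347113678 127
```

Call:
{"name": "jog_arm", "arguments": {
  "travel": [
    [-0.03,0,-0.04],
    [-0.08,0,-0.04],
    [-0.13,0,-0.04],
    [-0.18,0,-0.04],
    [-0.2,0,-0.04],
    [-0.2,0,-0.04],
    [-0.2,0,-0.04],
    [-0.2,0,-0.04],
    [-0.2,0,-0.04],
    [-0.2,0,-0.04]
  ],
  "dr": [
    [0,0,0],
    [0,0,0],
    [0,0,0],
    [0,0,0],
    [0,0,0],
    [0,0,0],
    [0,0,0],
    [0,0,0],
    [0,0,0],
    [0,0,0]
  ],
  "claw": [0.7,0.7,0.7,0.7,0.7,0.7,0.7,0.7,0.7,0.7]
}}

```text
time_s: 34.85
tcp_pos: [0.5932, -0.0406, 0.2239]
eef_rot: [-180.0, 0.0, -103.6]
contact_force: [-0.6, 0.4, 0.5]
gripper_width: 0.0614
gripper_force: 0.0
```

```bash
python3 fin.py l.png
```

```text
34.85 [ 0.59315077 -0.04061149  0.22386073] [-1.79990757e+02  3.60261493e-03 -1.03607524e+02] [-0.03101121  0.06228719 -0.01657132]
((570.895751953125, -137.2200469970703), (43.42167663574219, 23.456621170043945), 77.14679718017578) 1612 median top z 0.12253110650761523
white [ 0.568119   -0.12664481] 104.71212172101194 175
red [ 0.57656447 -0.1082539   0.088     ] 77.01966354377822 50
```

View pics/l.png

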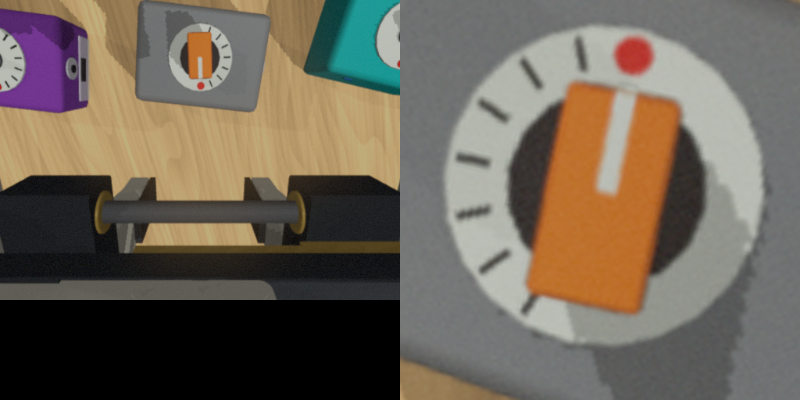

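The picture shows the pointer at (625,90) aimed at the red mark at (634,55). The knob is at 77.1° and the mark at 77.0°, with the knob fully home and the arm clear.

```bash
python3 -c "
from plant import r
print(r.close_job())"
```

```text
the job is handed in; nothing more can be done
None
```

Job handed in at about 35 s: the knob is snapped home with its pointer at the red mark (77.1° against 77.0°), and the jars, eraser and tape were not touched; the clockwise stop was felt only faintly, so that the dial is at its stop rests mainly on having turned it past the mark by about the bore's full play.

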